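# Find the tired spring foot and push its tag down

### The arm

A 6-joint arm with a two-finger parallel gripper is mounted at the origin on a cart in front of the work surface, level with it; the furniture and walls round the work are solid. World frame = base frame: x ahead of the robot, y to its left, z up, the work surface at z = 0. Lengths are in m, angles in degrees, forces in N, time in s.
With the tool pointing down it reaches from about 0.4 to 0.825 m from the base axis. Payload 7 kg.
Tool frame: the origin (TCP) lies where the fingers leave the gripper's body, on its centre line; the fingertips stand 66 mm ahead of it and the grasp point (between the pads) lies 47 mm ahead of it; z points along the fingers, y is the direction in which the jaws open and shut (so a half turn about z gives the same grasp; the last joint's range is limited). The gripper opens to 88 mm and grips with 3 to 60 N. Pads are 19 mm wide; open, the fingers measure 130 mm over their backs; the gripper's body (78 mm by 193 mm) begins 47 mm behind the grasp point.
Start: joints at [-55.514, 20.546, 0.682, 0, -70.136, -16.507], TCP at [0.208, -0.642, 0.292] pointing down, gripper open.
Joint ranges: [-176.03, 176.03], [-82.01, 121.73], [-58.28, 71.71], [-173.87, 95.51], [-174.79, -0.11], [-173.66, 173.66]. Speed limits (degrees/s): [136.94, 136.94, 172.46, 180, 180, 180].

### API

Orientations are given as [roll, pitch, yaw] about the fixed x, y, z axes, in that order (R = Rz(yaw) Ry(pitch) Rx(roll)).
In Python, from plant import get_obs, snapshot, close_job gives the robot as it stands.
- The arm moves only by the tool play_rows, never from a script. Its argument "series" is a list of rows, each a list of 5 numbers: the opening in per cent of the stroke, from 0 (shut) to 100 (fully open), then the shift along the tool's x, y, z in m, then the turn about the tool's z in degrees. In form: [[jaw, dx, dy, dz, spin], ...]. A call has 1 to 10 rows; each row is the pose to reach, as a shift and turn from the pose commanded when the call began, along the tool's axes at that moment; what a row does not reach only later rows make up. A row lasts 1/10 s, in which the tool goes at most 50 mm and 8.59 degrees, less where a joint would pass 70% of its speed; a pose out of reach is approached as far as the arm can. A call with a gripper value outside its range is refused whole. The fingers move at their own pace and stop on an object; the grip force is fixed at half the most. Time passes only in rows, so rows that repeat a pose let the fingers close. It gives the time, the measured TCP pose, the force and the opening at its end, in the units of the state.
- get_obs(): the state, without advancing time (a new reading comes with each control period).
- snapshot(name): name is "scene" or "side" or "wrist"; returns a dict with "frame" (384x512x3 uint8, red, green, blue), "z_map" (384x512 float32, m along the optical axis (not along the pixel's ray), 0 where there is no reading), "mtx" (3x3 intrinsics, pixels), "camera_from_world" (4x4, takes a point from world to camera coordinates); the wrist camera has in their place "tool_from_camera" (4x4, takes a point from camera to tool coordinates, whose origin is the TCP and whose axes are the flange's). Camera axes: x right, y up, looking along -z (the intrinsics and any distortion apply to the point x, -y, -z); pixel columns grow to the right and rows downward; lengths in m; the calibration is good to about 2 mm. A picture is of the moment at which its call begins: read the wrist's pose just before it.
- close_job(): hands the job in, once; it reports no verdict.
The state is a dict: "clock": time; "joint_pos": joint angles; "qvel": joint speeds; "tau": joint torques, N m; "tool_pos": TCP position; "orientation": TCP orientation; "force": force on the tool from outside, world axes, zero at the start; "moment": the same for the moment, N m; "opening": finger opening in m.
Only numpy, scipy, OpenCV 4.12 (cv2) and the standard library are available. Lean on these libraries where they do the work, as an engineer would, in place of code of your own. Each camera call takes 0.05 s, during which the arm holds its last target.

### The job

One of these three spring feet from the polishing machine has gone soft. With the fingertips press each black pad well down, at least a third of its travel, in turn from the robot's left to its right to feel which is the softest, then push the red tag of that foot fully down and leave the other two tags up. Do not pick up or shift the feet or anything else on the table, and finish with the fingers clear.

Things in the scene. Friction and masses are not known exactly. Their poses are not given: they have to be found in the camera images.
- foot_a: one of three look-alike spring feet, loose on the table (about 0.85 kg), in a row from robot's left (larger world y) to right, the order varying: grey base 72 x 136 x 8 mm, blue spring cup 48 mm across, 44 mm high, aluminium tag block 32 mm high. Origin: centre of underside; x across the base, y along it towards the tag, z up. Softest spring: under half as stiff as the others
- pad_a_top (a point): centre of the top face of foot_a's round black pad (44 mm across), 70 mm above the table when free, at y = -28 mm in the foot's frame; it sinks with the pad
- pad_a (a joint): travel of foot_a's pad: 0 free (within 0.5 mm), grows as it is pressed straight down, 0.014 m at the stop; a spring brings it back. Pressing any pad 10 mm down takes between about 2.5 and 10 N, 4 mm between about 1 and 5 N
- tag_a_top (a point): centre of the top face of foot_a's red push-down tag (30 mm along the foot's x, 16 mm along its y, 6 mm thick head on a stem), 51 mm above the table when up, 39 mm when fully down, at y = +37 mm in the foot's frame, 65 mm from the pad's centre
- tag_a (a joint): travel of foot_a's red tag: 0 up, 0.012 m fully down; it needs about 3 N and stays where it is left
- foot_b: one of three look-alike spring feet, loose on the table (about 0.85 kg), in a row from robot's left (larger world y) to right, the order varying: grey base 72 x 136 x 8 mm, blue spring cup 48 mm across, 44 mm high, aluminium tag block 32 mm high. Origin: centre of underside; x across the base, y along it towards the tag, z up. Softest spring: under half as stiff as the others
- pad_b_top (a point): centre of the top face of foot_b's round black pad (44 mm across), 70 mm above the table when free, at y = -28 mm in the foot's frame; it sinks with the pad
- pad_b (a joint): travel of foot_b's pad: 0 free (within 0.5 mm), grows as it is pressed straight down, 0.014 m at the stop; a spring brings it back. Pressing any pad 10 mm down takes between about 2.5 and 10 N, 4 mm between about 1 and 5 N
- tag_b_top (a point): centre of the top face of foot_b's red push-down tag (30 mm along the foot's x, 16 mm along its y, 6 mm thick head on a stem), 51 mm above the table when up, 39 mm when fully down, at y = +37 mm in the foot's frame, 65 mm from the pad's centre
- tag_b (a joint): travel of foot_b's red tag: 0 up, 0.012 m fully down; it needs about 3 N and stays where it is left
- foot_c: one of three look-alike spring feet, loose on the table (about 0.85 kg), in a row from robot's left (larger world y) to right, the order varying: grey base 72 x 136 x 8 mm, blue spring cup 48 mm across, 44 mm high, aluminium tag block 32 mm high. Origin: centre of underside; x across the base, y along it towards the tag, z up. Softest spring: under half as stiff as the others
- pad_c_top (a point): centre of the top face of foot_c's round black pad (44 mm across), 70 mm above the table when free, at y = -28 mm in the foot's frame; it sinks with the pad
- pad_c (a joint): travel of foot_c's pad: 0 free (within 0.5 mm), grows as it is pressed straight down, 0.014 m at the stop; a spring brings it back. Pressing any pad 10 mm down takes between about 2.5 and 10 N, 4 mm between about 1 and 5 N
- tag_c_top (a point): centre of the top face of foot_c's red push-down tag (30 mm along the foot's x, 16 mm along its y, 6 mm thick head on a stem), 51 mm above the table when up, 39 mm when fully down, at y = +37 mm in the foot's frame, 65 mm from the pad's centre
- tag_c (a joint): travel of foot_c's red tag: 0 up, 0.012 m fully down; it needs about 3 N and stays where it is left
- jar_gold: small clear jar with a gold lid, 42 mm across, 46 mm high, standing before the tall drawer chest (front at about x = 0.63, one small drawer open to about x = 0.59), a loose bystander; origin: centre of its underside
- cup_small: small dark red cup, 52 mm across, 36 mm high, a loose bystander; origin: centre of its underside
- orange_tub: clear tub with an orange lid, 77 mm across, 57 mm high, a loose bystander; origin: centre of its underside
- whetstone: grey whetstone, 40 x 120 x 22 mm, a loose bystander; origin: centre of its underside
- hake_brush: flat wooden brush, 52 x 166 x 10 mm, a loose bystander; origin: centre of its underside
- stapler: black stapler, 34 x 125 x 43 mm, a loose bystander; origin: centre of its underside
- jar_red: clear jar with a black lid, 52 mm across, 58 mm high, a loose bystander; origin: centre of its underside

How it is judged:
By the outcome, as a careful person would: the job done as asked, in the order asked, and still so for the second after the job is handed in, with the robot touching nothing.
It also fails if it takes over 48 s, if anything falls off the work surface, if the arm or the gripper's body presses on something with over 40 N, if the wrist force passes 120 N, or if a joint passes its speed limit or range.

## Working session

There is one attempt and no reset: what is moved stays moved. The work goes in short steps, Python scripts to look and compute and a tool call to move; the robot and the scene stay as the last step left them, time stands still between calls to the robot, and variables do not carry over. Pictures are saved under pics/ and viewed, and the job is handed in when it is done.

Besides the shell and the picture viewer there is one more tool, called as name(argument=value, ...) on one line, values as JSON. play_rows: Moves the arm, as the interface text tells. Its arguments: {"type":"object","properties":{"series":{"type":"array"}},"required":["series"]}

```bash
mkdir -p pics; ls
python3 - <<'E'
from plant import get_obs,snapshot
import cv2,numpy as np
o=get_obs();print({k:np.round(v,3).tolist() for k,v in o.items()})
for n in("scene","side"):
    s=snapshot(n);cv2.imwrite(f"pics/{n}1.png",s["frame"][:,:,::-1]);np.savez(f"{n}1.npz",**s)
    print(n,s["mtx"].tolist(),s["camera_from_world"].round(4).tolist(),[k for k in s])
E
```

```text
pics
{'clock': 0.0, 'joint_pos': [-55.514, 20.59, 0.635, -0.02, -70.136, -16.505], 'qvel': [0.046, 0.071, 0.012, -0.031, 0.077, 0.036], 'tau': [0.0, -58.272, 29.306, 6.998, 0.007, -0.0], 'tool_pos': [0.208, -0.642, 0.291], 'orientation': [179.907, -0.008, -162.026], 'force': [0.275, 0.133, -0.069], 'moment': [0.063, -0.035, -0.02], 'opening': 0.088}
scene [[367.0774703704345, 0.0, 260.36477476150145], [0.0, 367.0774703704345, 195.9589910090931], [0.0, 0.0, 1.0]] [[0.672, -0.7402, 0.0239, -0.4058], [0.3272, 0.3258, 0.887, -0.1895], [-0.6643, -0.5882, 0.4611, -0.9258], [0.0, 0.0, 0.0, 1.0]] ['frame', 'z_map', 'mtx', 'camera_from_world']
side [[430.92830203490985, 0.0, 257.86978952280793], [0.0, 430.92830203490985, 185.76184844441582], [0.0, 0.0, 1.0]] [[-0.8428, -0.5379, 0.0157, 0.3369], [0.3049, -0.4532, 0.8377, -0.2744], [-0.4435, 0.7108, 0.546, -0.9124], [0.0, 0.0, 0.0, 1.0]] ['frame', 'z_map', 'mtx', 'camera_from_world']
```

View pics/scene1.png

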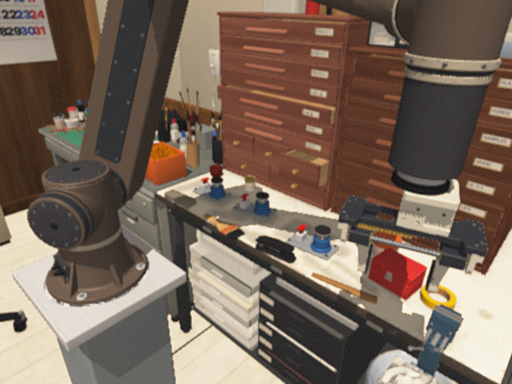

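View pics/side1.png

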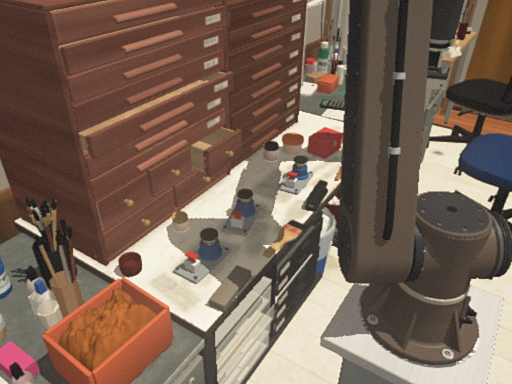

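The scene view shows feet with tags at about (207,187), (243,200) and (302,231). The side view shows blue cups at about (209,240), (245,203) and (300,168). I'll locate the red tags and black pads next.

```bash
cat > h.py <<'E'
import numpy as np,cv2
def load(n): return dict(np.load(f"{n}.npz"))
def ray(s,u,v):
    M=s["mtx"];T=s["camera_from_world"]
    d=np.array([(u-M[0,2])/M[0,0],-(v-M[1,2])/M[1,1],-1.])
    return -T[:3,:3].T@T[:3,3],T[:3,:3].T@d
def plane(s,u,v,z):
    c,d=ray(s,u,v);return c+d*(z-c[2])/d[2]
def pix(s,P):
    T=s["camera_from_world"];p=T[:3,:3]@P+T[:3,3];M=s["mtx"]
    return M[0,0]*p[0]/-p[2]+M[0,2],M[1,1]*p[1]/p[2]+M[1,2]
def tri(a,pa,b,pb):
    c1,d1=ray(a,*pa);c2,d2=ray(b,*pb)
    t=np.linalg.lstsq(np.c_[d1,-d2],c2-c1,rcond=None)[0]
    p,q=c1+d1*t[0],c2+d2*t[1];return (p+q)/2,np.linalg.norm(p-q)
def masks(f):
    h=cv2.cvtColor(f,cv2.COLOR_RGB2HSV)
    red=cv2.inRange(h,(0,150,90),(8,255,255))|cv2.inRange(h,(172,150,90),(180,255,255))
    blue=cv2.inRange(h,(100,110,50),(125,255,255))
    return red,blue
E
python3 - <<'E'
from h import *
for n in("scene1","side1"):
    s=load(n);f=s["frame"]
    for c,m in zip("rb",masks(f)):
        k,l,st,ce=cv2.connectedComponentsWithStats(m)
        for i in range(1,k):
            if st[i,4]>12:
                u,v=ce[i];P=plane(s,u,v,.051 if c=="r" else .035)
                if 0.2<P[0]<.75 and -.7<P[1]<.5:
                    z=np.median(s["z_map"][l==i]);cc,d=ray(s,u,v)
                    print(n,c,ce[i].round(1),st[i].tolist(),P.round(3),(cc+d*z).round(3))
    b=(185,150,150,115) if n[1]=="c" else (110,130,230,185)
    x,y,w,h=b;k=800//w if 600//h>800//w else 600//h
    cv2.imwrite(f"pics/{n}z.png",cv2.resize(f[y:y+h,x:x+w,::-1],None,fx=k,fy=k,interpolation=cv2.INTER_CUBIC));print(k,b)
E
```

```text
scene1 r [215.6 168.6] [211, 164, 10, 10, 60] [0.564 0.194 0.051] [0.59  0.224 0.034]
scene1 r [167.4 177.9] [162, 172, 12, 11, 30] [0.387 0.252 0.051] [0.433 0.323 0.013]
scene1 r [177.1 175.8] [174, 173, 6, 6, 14] [0.422 0.243 0.051] [0.476 0.321 0.008]
scene1 r [204.6 179.7] [202, 178, 6, 5, 19] [0.47  0.148 0.051] [0.476 0.154 0.047]
scene1 r [244.  196.4] [242, 194, 5, 6, 19] [ 0.477 -0.041  0.051] [ 0.481 -0.038  0.049]
scene1 r [301.5 227.4] [297, 224, 10, 9, 46] [ 0.457 -0.288  0.051] [ 0.458 -0.288  0.051]
scene1 r [379.3 234.5] [374, 233, 11, 4, 17] [ 0.579 -0.465  0.051] [ 0.565 -0.47   0.06 ]
scene1 r [392.6 237.8] [384, 235, 18, 7, 36] [ 0.589 -0.499  0.051] [ 0.577 -0.503  0.059]
scene1 r [396.9 272. ] [369, 243, 57, 57, 1784] [ 0.457 -0.569  0.051] [ 0.46  -0.568  0.048]
scene1 b [216.9 192.4] [210, 187, 15, 11, 127] [0.455 0.066 0.035] [0.465 0.077 0.028]
scene1 b [261.5 208.9] [254, 202, 16, 13, 152] [ 0.478 -0.118  0.035] [ 0.488 -0.109  0.027]
scene1 b [320.6 244.9] [311, 235, 20, 18, 230] [ 0.443 -0.364  0.035] [ 0.451 -0.36   0.029]
5 (185, 150, 150, 115)
side1 r
[... 554 characters left out ...]
] [232, 211, 11, 7, 33] [ 0.48  -0.025  0.051] [ 0.484 -0.03   0.046]
side1 r [191.8 255.3] [186, 251, 12, 11, 62] [0.477 0.16  0.051] [0.478 0.159 0.05 ]
side1 r [113.  344.1] [43, 277, 130, 107, 4835] [0.444 0.421 0.051] [0.433 0.428 0.066]
side1 b [303.2 168.8] [299, 166, 8, 5, 17] [ 0.456 -0.351  0.035] [ 0.451 -0.339  0.043]
side1 b [302.6 176.4] [297, 174, 11, 5, 32] [ 0.437 -0.309  0.035] [ 0.45  -0.337  0.017]
side1 b [320.6 265.1] [316, 257, 10, 16, 83] [0.224 0.01  0.035] [ 0.465 -0.632 -0.6  ]
side1 b [ 39.7 286.4] [35, 280, 11, 14, 109] [0.696 0.4   0.035] [0.601 0.44  0.124]
side1 b [  5.6 292.8] [0, 286, 12, 12, 40] [0.739 0.45  0.035] [0.776 0.438 0.002]
3 (110, 130, 230, 185)
```

View pics/scene1z.png

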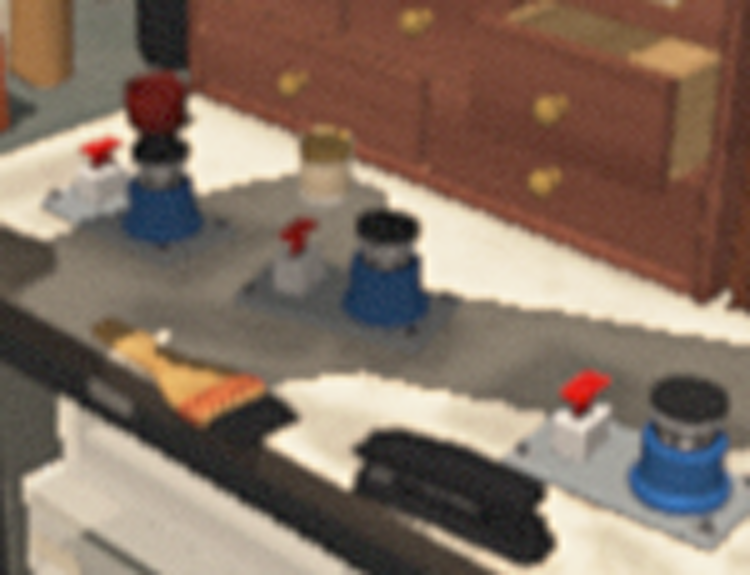

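View pics/side1z.png

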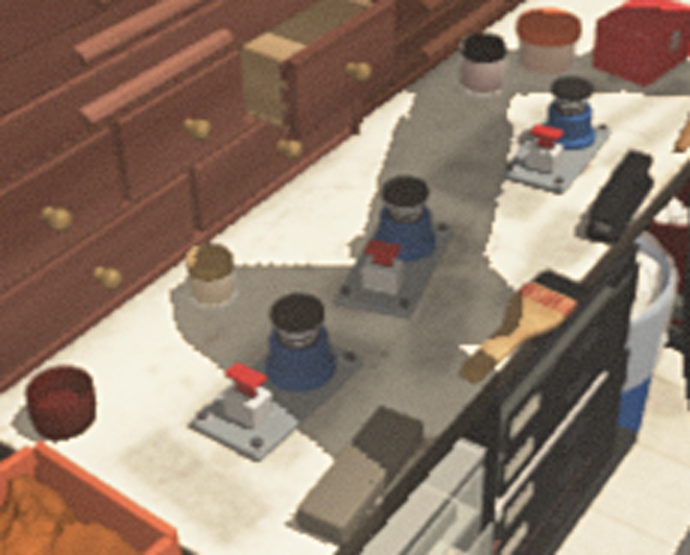

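Run:
```python
from h import *
a=load("scene1");b=load("side1")
pads=[((217,180),(209.3,234)),((262.6,195),(245,193.3)),((322.8,228.8),(300.3,160))]
tags=[((204.6,179.7),(191.8,255.3)),((244,196.4),(237.2,214.2)),((301.5,227.4),(291.8,174.3))]
for p,t in zip(pads,tags):
    P,e=tri(a,p[0],b,p[1]);T,e2=tri(a,t[0],b,t[1])
    print(P.round(4),round(e,4),plane(a,*p[0],.07).round(3),plane(b,*p[1],.07).round(3))
    print("  tag",T.round(4),round(e2,4),plane(a,*t[0],.05).round(3),plane(b,*t[1],.05).round(3),np.linalg.norm((P-T)[:2]).round(4),np.degrees(np.arctan2(*(T-P)[1::-1])).round(1))
for n,s in(("drawer corner",(290,57)),):
    u,v=s[0]/3+110,s[1]/3+130
    z=b["z_map"][int(v),int(u)];c,d=ray(b,u,v);print(n,(c+d*z).round(3))
```

```text
[0.4795 0.0914 0.0655] 0.0004 [0.473 0.084 0.07 ] [0.476 0.095 0.07 ]
  tag [0.4792 0.157  0.0462] 0.003 [0.472 0.149 0.05 ] [0.478 0.159 0.05 ] 0.0656 90.2
[ 0.5046 -0.0976  0.0668] 0.0 [ 0.5   -0.102  0.07 ] [ 0.502 -0.094  0.07 ]
  tag [ 0.4857 -0.0328  0.0446] 0.0005 [ 0.479 -0.04   0.05 ] [ 0.481 -0.027  0.05 ] 0.0675 106.3
[ 0.469  -0.3488  0.0657] 0.0044 [ 0.467 -0.351  0.07 ] [ 0.463 -0.339  0.07 ]
  tag [ 0.4618 -0.285   0.0469] 0.0008 [ 0.458 -0.288  0.05 ] [ 0.459 -0.28   0.05 ] 0.0642 96.4
drawer corner [ 0.616 -0.08   0.177]
```

play_rows(series=[[0, -0.34, 0.237, 0, 0], [0, -0.34, 0.237, 0, 0], [0, -0.34, 0.237, 0, 0], [0, -0.34, 0.237, 0, 0], [0, -0.34, 0.237, 0, 0], [0, -0.34, 0.237, 0, 0], [0, -0.34, 0.237, 0, 0], [0, -0.34, 0.237, 0, 0], [0, -0.34, 0.237, 0, 0], [0, -0.34, 0.237, 0, 0]])

```text
clock: 1.1
tool_pos: [0.4597, -0.3098, 0.2919]
orientation: [180.0, -0.0, -161.8]
force: [-0.7, -1.0, 0.5]
opening: 0.0135
```

```bash
cat >> h.py <<'E'
from scipy.spatial.transform import Rotation as Ro
def wrist(name):
    from plant import get_obs,snapshot
    o=get_obs();s=dict(snapshot("wrist"))
    T=np.eye(4);T[:3,:3]=Ro.from_euler("xyz",o["orientation"],degrees=True).as_matrix();T[:3,3]=o["tool_pos"]
    s["camera_from_world"]=np.linalg.inv(T@s["tool_from_camera"])
    np.savez(f"{name}.npz",**s);cv2.imwrite(f"pics/{name}.png",s["frame"][:,:,::-1]);return o,s
def show(o): print({k:np.round(o[k],4).tolist() for k in("clock","tool_pos","orientation","force","opening")})
def go(x,y,ztip,ang):
    "row to bring the fingertips over x,y,ztip with tool y at world angle ang"
    from plant import get_obs
    o=get_obs();show(o);R=Ro.from_euler("xyz",o["orientation"],degrees=True).as_matrix()
    d=R.T@(np.array([x,y,ztip+.066])-o["tool_pos"])
    cur=np.degrees(np.arctan2(R[1,1],R[0,1]));sp=-(ang-cur);sp=(sp+180)%360-180
    print("shift",d.round(4),"spin",round(sp,1))
E
python3 - <<'E'
from h import *
o,s=wrist("w1");show(o);print(s["tool_from_camera"].round(3).tolist(),s["mtx"].round(1).tolist())
E
```

```text
{'clock': 1.1, 'tool_pos': [0.4597, -0.3098, 0.2919], 'orientation': [179.9799, -0.0119, -161.8262], 'force': [-0.7262, -1.0039, 0.5185], 'opening': 0.0135}
[[0.001, 0.968, 0.25, 0.067], [1.0, -0.001, 0.0, 0.0], [0.001, 0.25, -0.968, -0.093], [0.0, 0.0, 0.0, 1.0]] [[302.7, 0.0, 257.5], [0.0, 302.7, 190.6], [0.0, 0.0, 1.0]]
```

View pics/w1.png

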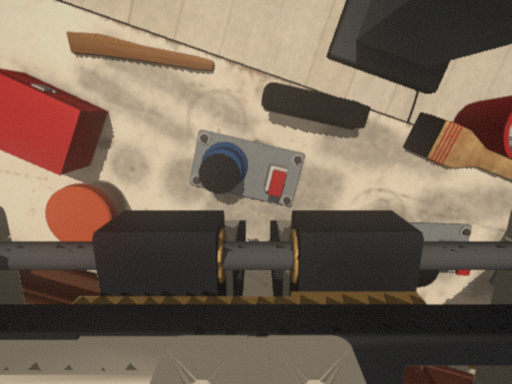

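The wrist view shows foot 3's pad at about (222,173) and its tag at about (277,180). I'll zoom in and take it from a second position on the way.

```bash
cat >> h.py <<'E'
def find(s,box,zp=.07,zt=.051):
    x,y,w,h=box;f=s["frame"][y:y+h,x:x+w];hs=cv2.cvtColor(f,cv2.COLOR_RGB2HSV)
    r=masks(f)[0];k=(hs[:,:,2]<60).astype(np.uint8)*255
    z=s["z_map"][y:y+h,x:x+w]
    res={}
    for n,m,zz in(("pad",k,zp),("tag",r,zt)):
        m=cv2.morphologyEx(m,cv2.MORPH_OPEN,np.ones((3,3)))
        K,l,st,ce=cv2.connectedComponentsWithStats(m)
        i=1+np.argmax(st[1:,4]);c=max(cv2.findContours((l==i).astype(np.uint8),0,2)[0],key=len)
        (u,v),rad=cv2.minEnclosingCircle(c)
        if n=="tag": (u,v),sz,_=cv2.minAreaRect(c);rad=sz
        e=cv2.fitEllipse(c) if len(c)>5 else None
        u+=x;v+=y
        print(n,(round(u,1),round(v,1)),rad,"area",st[i,4],"ell",e and (round(e[0][0]+x,1),round(e[0][1]+y,1),np.round(e[1],1)),plane(s,u,v,zz).round(4))
        res[n]=(u,v)
    return res
E
python3 - <<'E'
from h import *
s=load("w1");b=(185,120,125,95);find(s,b)
x,y,w,h=b;f=s["frame"][y:y+h,x:x+w,::-1];cv2.imwrite("pics/w1z.png",cv2.resize(f,None,fx=6,fy=6,interpolation=cv2.INTER_CUBIC))
E
```

```text
pad (222.9, 177.9) 19.151409149169922 area 725 ell (224.8, 177.6, array([27.2, 35.5])) [ 0.4718 -0.3446  0.07  ]
tag (276.8, 183.2) (12.369316101074219, 24.73863410949707) area 306 ell (276.8, 183.2, array([13.2, 29.4])) [ 0.463  -0.2857  0.051 ]
```

View pics/w1z.png

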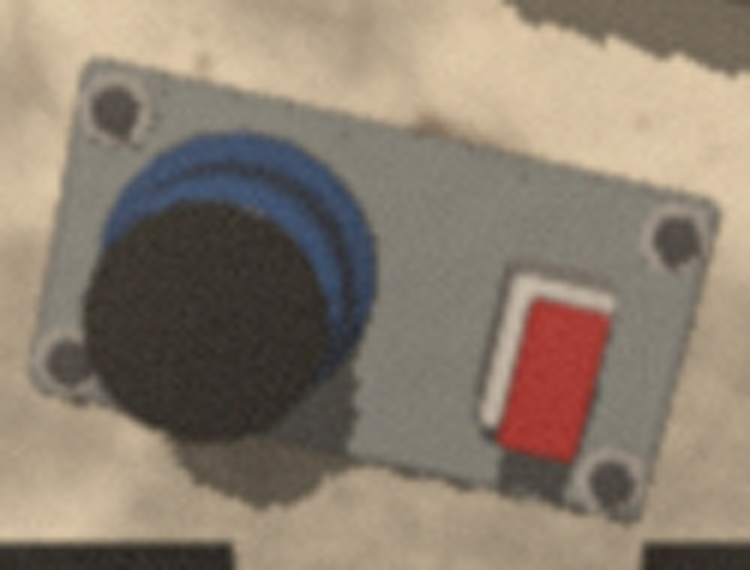

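```bash
cat >> h.py <<'E'
def foot(s,o,k,pad,tag,bolts,b=None,bpad=None):
    f=lambda p:(p[0]/k+o[0],p[1]/k+o[1])
    P=plane(s,*f(pad),.07);T=plane(s,*f(tag),.051);B=[plane(s,*f(q),.008) for q in bolts]
    C=np.mean(B,0)  # bolts: tag end a,b then pad end c,d
    d=(B[0]+B[1]-B[2]-B[3])[:2];n=d/np.linalg.norm(d);ang=np.degrees(np.arctan2(d[1],d[0]))
    print("pad",P.round(4),"tag",T.round(4),"dist",np.linalg.norm((P-T)[:2]).round(4),"ang pt",np.degrees(np.arctan2(*(T-P)[1::-1])).round(1))
    print("bolts ctr",C.round(4),"ang",ang.round(1),"-> pad",(C[:2]-.028*n).round(4),"tag",(C[:2]+.037*n).round(4),"span",np.linalg.norm(d)/2)
    return P,T
E
python3 - <<'E'
from h import *
s=load("w1")
foot(s,(185,120),6,(208,320),(554,380),[(675,238),(610,483),(115,108),(67,360)])
a=load("scene1");b=load("side1")
w=(208/6+185,120+320/6)
for n,p in((a,(322.8,228.8)),(b,(300.3,160))):
    print(tri(s,w,n,p))
for n,p in((a,(301.5,227.4)),(b,(291.8,174.3))):
    print(tri(s,(276.8,183.2),n,p))
go(.49,.02,.226,96)
E
```

```text
pad [ 0.468  -0.3493  0.07  ] tag [ 0.463  -0.2851  0.051 ] dist 0.0644 ang pt 94.5
bolts ctr [ 0.4674 -0.322   0.008 ] ang 95.1 -> pad [ 0.4699 -0.3499] tag [ 0.4641 -0.2852] span 0.11905278984946134
(array([ 0.46867432, -0.34971809,  0.06831579]), np.float64(0.0008354520238535245))
(array([ 0.46899739, -0.34988777,  0.0630886 ]), np.float64(0.001246694021938989))
(array([ 0.4637148 , -0.28464361,  0.04616089]), np.float64(0.0010056641854186644))
(array([ 0.46294362, -0.28543662,  0.04624471]), np.float64(0.0021362375675290294))
{'clock': 1.15, 'tool_pos': [0.4589, -0.3109, 0.2919], 'orientation': [179.9808, -0.0295, -161.8936], 'force': [-0.5499, -0.8586, -0.2249], 'opening': 0.0092}
shift [-1.324e-01  3.048e-01 -1.000e-04] spin 12.1
```

play_rows(series=[[0, -0.15, 0.3, 0, 12], [0, -0.15, 0.3, 0, 12], [0, -0.15, 0.3, 0, 12], [0, -0.15, 0.3, 0, 12], [0, -0.15, 0.3, 0, 12], [0, -0.15, 0.3, 0, 12], [0, -0.15, 0.3, 0, 12], [0, -0.15, 0.3, 0, 12], [0, -0.15, 0.3, 0, 12], [0, -0.15, 0.3, 0, 12]])

```text
clock: 2.15
tool_pos: [0.5084, 0.0186, 0.292]
orientation: [-180.0, -0.0, -174.1]
force: [-0.6, -0.1, 0.3]
opening: 0.0003
```

Run:
```python
from h import *
o,s=wrist("w2");show(o)
```

```text
{'clock': 2.15, 'tool_pos': [0.5084, 0.0186, 0.292], 'orientation': [-179.9862, -0.0358, -174.1057], 'force': [-0.5515, -0.1383, 0.2866], 'opening': 0.0003}
```

View pics/w2.png

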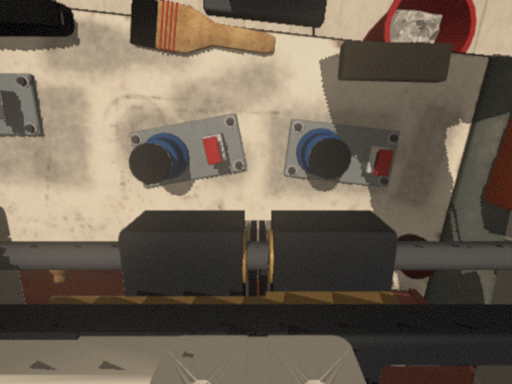

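Both remaining feet are visible: foot 2's pad is at about (150,161) and tag at (212,150); foot 1's pad is at about (328,158) and tag at (383,162).

Run:
```python
from h import *
s=load("w2")
f=s["frame"][:,:,::-1]
A=cv2.resize(f[105:195,120:250],None,fx=6,fy=6,interpolation=cv2.INTER_CUBIC)
cv2.imwrite("pics/w2a.png",A)
B=cv2.resize(f[110:195,280:405],None,fx=6,fy=6,interpolation=cv2.INTER_CUBIC)
cv2.imwrite("pics/w2b.png",B)
```

```text
(no output)
```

View pics/w2a.png

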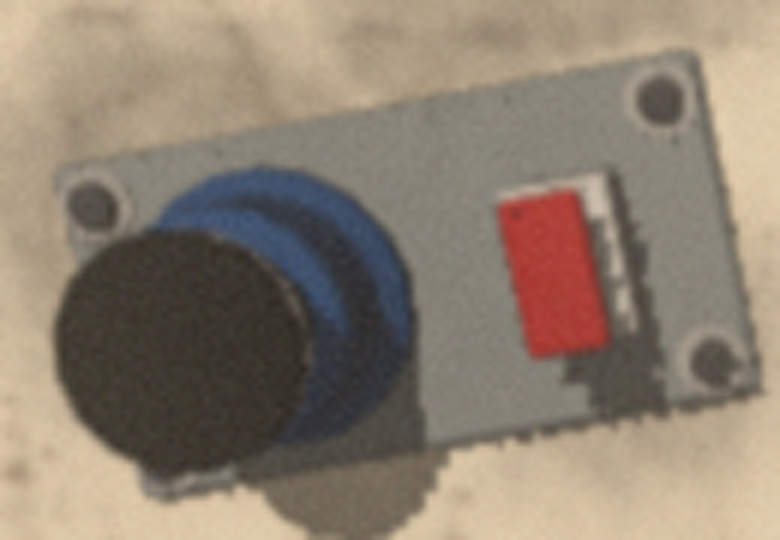

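View pics/w2b.png

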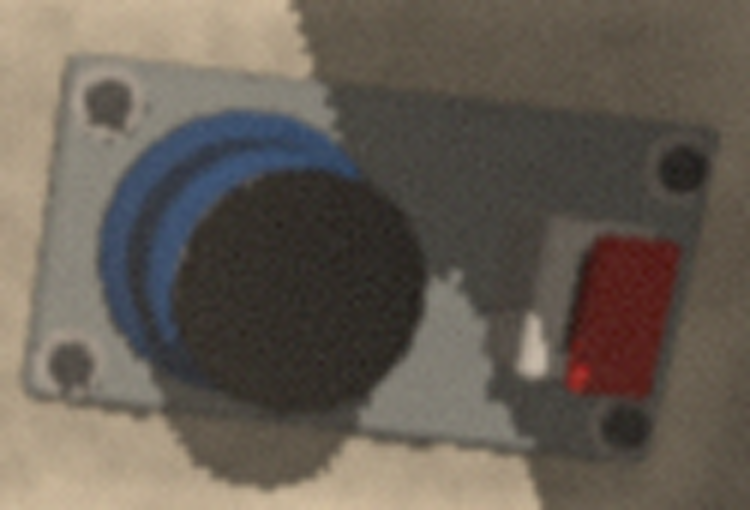

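Run:
```python
from h import *
s=load("w2");a=load("scene1");b=load("side1")
print("foot2");foot(s,(120,105),6,(180,350),(555,272),[(661,98),(714,360),(94,207),(147,469)])
w=(150,105+350/6)
print(tri(s,w,a,(262.6,195)),tri(s,w,b,(245,193.3)))
print("foot1");foot(s,(280,110),6,(300,290),(627,316),[(683,167),(626,427),(108,102),(71,362)])
w=(330,110+290/6)
print(tri(s,w,a,(217,180)),tri(s,w,b,(209.3,234)))
go(.48,.092,.085,90)
```

```text
foot2
pad [ 0.505  -0.0955  0.07  ] tag [ 0.4871 -0.0336  0.051 ] dist 0.0644 ang pt 106.1
bolts ctr [ 0.4992 -0.0709  0.008 ] ang 106.7 -> pad [ 0.5072 -0.0977] tag [ 0.4885 -0.0354] span 0.12130815034803404
(array([ 0.50567762, -0.09675214,  0.06613558]), np.float64(0.00016166363963008668)) (array([ 0.50504149, -0.09693907,  0.06691795]), np.float64(0.0013483485160580744))
foot1
pad [0.4801 0.0918 0.07  ] tag [0.4809 0.1578 0.051 ] dist 0.0659 ang pt 89.3
bolts ctr [0.4813 0.1218 0.008 ] ang 89.4 -> pad [0.481  0.0938] tag [0.4817 0.1588] span 0.11917501332500444
(array([0.4808576 , 0.09323788, 0.06429208]), np.float64(8.094732542017301e-05)) (array([0.47984949, 0.09229639, 0.06637708]), np.float64(0.0016564368825567508))
{'clock': 2.2, 'tool_pos': [0.5084, 0.0184, 0.292], 'orientation': [-179.9896, -0.0283, -174.136], 'force': [0.0911, 0.2027, -0.2093], 'opening': 0.0002}
shift [0.0207 0.0761 0.141 ] spin 5.9
```

play_rows(series=[[0, 0.021, 0.076, 0, 6], [0, 0.021, 0.076, 0.05, 6], [0, 0.021, 0.076, 0.1, 6], [0, 0.021, 0.076, 0.135, 6], [0, 0.021, 0.076, 0.141, 6], [0, 0.021, 0.076, 0.141, 6]])

```text
clock: 2.8
tool_pos: [0.4799, 0.0922, 0.151]
orientation: [-179.9, -0.1, 179.9]
force: [0.6, -0.3, 0.6]
opening: 0.0006
```

Run:
```python
from h import *
go(.4805,.0925,.064,89.4)
```

```text
{'clock': 2.8, 'tool_pos': [0.4799, 0.0922, 0.151], 'orientation': [-179.8977, -0.1079, 179.9107], 'force': [0.6326, -0.302, 0.6395], 'opening': 0.0006}
shift [-0.0007  0.0004  0.021 ] spin 0.5
```

play_rows(series=[[0, 0, 0, 0.006, 0], [0, 0, 0, 0.012, 0], [0, 0, 0, 0.012, 0], [0, 0, 0, 0.012, 0]])

```text
clock: 3.2
tool_pos: [0.4801, 0.0935, 0.1398]
orientation: [180.0, 0.1, 180.0]
force: [0.1, -0.1, 0.4]
opening: 0.0002
```

play_rows(series=[[0, 0, 0, 0.003, 0], [0, 0, 0, 0.005, 0], [0, 0, 0, 0.005, 0], [0, 0, 0, 0.005, 0]])

```text
clock: 3.6
tool_pos: [0.4802, 0.0936, 0.1344]
orientation: [180.0, 0.0, 180.0]
force: [2.6, 0.6, 2.9]
opening: 0.0003
```

play_rows(series=[[0, 0, 0, 0.002, 0], [0, 0, 0, 0.003, 0], [0, 0, 0, 0.003, 0], [0, 0, 0, 0.003, 0]])

```text
clock: 4.0
tool_pos: [0.4802, 0.0936, 0.1314]
orientation: [180.0, 0.0, 180.0]
force: [-0.3, 1.2, 5.2]
opening: 0.0002
```

play_rows(series=[[0, 0, 0, 0.002, 0], [0, 0, 0, 0.003, 0], [0, 0, 0, 0.003, 0], [0, 0, 0, 0.003, 0]])

```text
clock: 4.4
tool_pos: [0.4802, 0.0936, 0.1286]
orientation: [180.0, 0.0, 180.0]
force: [-0.5, 1.0, 7.6]
opening: 0.0
```

play_rows(series=[[0, 0, 0, 0.002, 0], [0, 0, 0, 0.002, 0], [0, 0, 0, 0.002, 0]])

```text
clock: 4.7
tool_pos: [0.4802, 0.0936, 0.1267]
orientation: [180.0, 0.0, -180.0]
force: [-1.7, 0.9, 9.3]
opening: 0.0007
```

Run:
```python
from h import *
from plant import get_obs,snapshot
for i in range(4):
    show(get_obs()); s=snapshot("side")
cv2.imwrite("pics/side2.png",cv2.resize(s["frame"][200:300,150:300,::-1],None,fx=5,fy=5))
go(.5055,-.096,.2,106.4)
```

```text
{'clock': 4.7, 'tool_pos': [0.4802, 0.0936, 0.1267], 'orientation': [179.984, 0.0452, -179.9959], 'force': [-1.6699, 0.9248, 9.2796], 'opening': 0.0007}
{'clock': 4.75, 'tool_pos': [0.4802, 0.0936, 0.1267], 'orientation': [179.9827, 0.0479, 179.9993], 'force': [-1.1299, 1.2091, 10.6411], 'opening': 0.0006}
{'clock': 4.8, 'tool_pos': [0.4802, 0.0936, 0.1267], 'orientation': [179.9806, 0.0518, 179.9993], 'force': [-0.3316, 1.738, 8.6987], 'opening': 0.0003}
{'clock': 4.85, 'tool_pos': [0.4802, 0.0936, 0.1267], 'orientation': [179.9791, 0.0526, 179.9997], 'force': [-1.5598, 1.1094, 9.3947], 'opening': 0.0004}
{'clock': 4.9, 'tool_pos': [0.4802, 0.0936, 0.1267], 'orientation': [179.9806, 0.0488, 179.9982], 'force': [-1.3572, 0.7339, 8.569], 'opening': 0.0008}
shift [-0.0254 -0.1896 -0.1393] spin -16.4
```

View pics/side2.png

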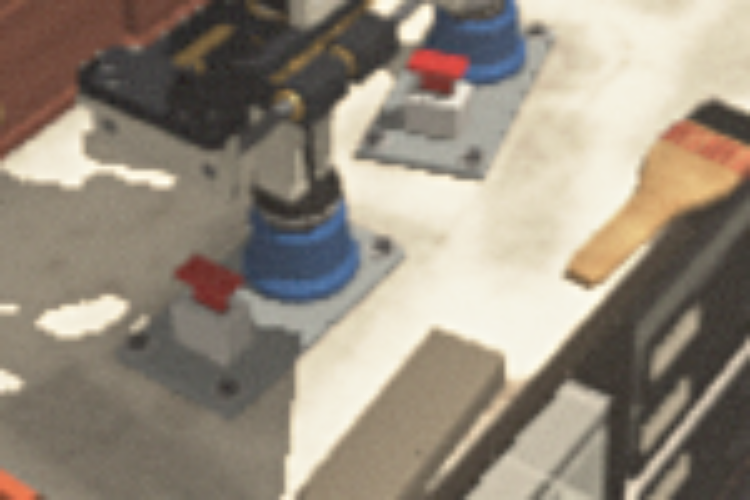

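play_rows(series=[[0, 0, 0, -0.03, 0], [0, 0, 0, -0.05, 0], [0, -0.013, -0.095, -0.05, 0], [0, -0.025, -0.14, -0.05, 0], [0, -0.025, -0.1895, -0.05, 0], [0, -0.025, -0.1895, -0.035, 0], [0, -0.025, -0.1895, -0.025, 0], [0, -0.025, -0.1895, -0.025, 0], [0, -0.025, -0.1895, -0.025, 0]])

```text
clock: 5.8
tool_pos: [0.5044, -0.0957, 0.1509]
orientation: [-180.0, -0.1, 180.0]
force: [-0.4, 0.5, 0.6]
opening: 0.0003
```

Run:
```python
from h import *
go(.5055,-.096,.073,90)
```

```text
{'clock': 5.8, 'tool_pos': [0.5044, -0.0957, 0.1509], 'orientation': [-179.9876, -0.0778, 179.9858], 'force': [-0.3517, 0.4718, 0.6215], 'opening': 0.0003}
shift [-0.0011 -0.0003  0.0119] spin -0.0
```

play_rows(series=[[0, 0, 0, 0.006, 0], [0, 0, 0, 0.011, 0], [0, 0, 0, 0.014, 0], [0, 0, 0, 0.017, 0], [0, 0, 0, 0.017, 0], [0, 0, 0, 0.017, 0]])

```text
clock: 6.4
tool_pos: [0.5049, -0.0959, 0.1343]
orientation: [180.0, 0.0, 180.0]
force: [-1.1, 2.5, 2.1]
opening: 0.0003
```

play_rows(series=[[0, 0, 0, 0.002, 0], [0, 0, 0, 0.003, 0], [0, 0, 0, 0.003, 0], [0, 0, 0, 0.003, 0]])

```text
clock: 6.8
tool_pos: [0.5049, -0.096, 0.1313]
orientation: [180.0, 0.0, 180.0]
force: [-0.6, 3.5, 3.4]
opening: 0.0002
```

play_rows(series=[[0, 0, 0, 0.002, 0], [0, 0, 0, 0.003, 0], [0, 0, 0, 0.003, 0], [0, 0, 0, 0.003, 0]])

```text
clock: 7.2
tool_pos: [0.505, -0.096, 0.1283]
orientation: [180.0, 0.0, 180.0]
force: [-0.5, 3.7, 6.8]
opening: 0.0001
```

play_rows(series=[[0, 0, 0, 0.002, 0], [0, 0, 0, 0.002, 0], [0, 0, 0, 0.002, 0]])

```text
clock: 7.5
tool_pos: [0.505, -0.096, 0.1263]
orientation: [180.0, 0.0, 180.0]
force: [-0.9, 3.2, 7.0]
opening: 0.0003
```

Run:
```python
from h import *
from plant import get_obs,snapshot
for i in range(3):
    show(get_obs()); s=snapshot("side")
go(.469,-.3495,.111,90)
```

```text
{'clock': 7.5, 'tool_pos': [0.505, -0.096, 0.1263], 'orientation': [179.9984, 0.0266, 179.9875], 'force': [-0.8814, 3.1575, 6.9575], 'opening': 0.0003}
{'clock': 7.55, 'tool_pos': [0.505, -0.0961, 0.1264], 'orientation': [179.9986, 0.0272, 179.9865], 'force': [-1.071, 3.3338, 6.2522], 'opening': 0.0005}
{'clock': 7.6, 'tool_pos': [0.505, -0.0961, 0.1264], 'orientation': [179.9996, 0.0289, 179.9882], 'force': [-1.2588, 4.2493, 7.0695], 'opening': 0.0004}
{'clock': 7.65, 'tool_pos': [0.505, -0.0961, 0.1264], 'orientation': [179.9979, 0.0289, 179.9877], 'force': [-1.0846, 3.4233, 6.6649], 'opening': 0.0006}
shift [ 0.0359 -0.2535 -0.0506] spin -0.0
```

play_rows(series=[[0, 0, 0, -0.03, 0], [0, 0, 0, -0.05, 0], [0, 0.01, -0.049, -0.05, 0], [0, 0.02, -0.095, -0.05, 0], [0, 0.03, -0.14, -0.05, 0], [0, 0.036, -0.185, -0.05, 0], [0, 0.036, -0.23, -0.05, 0], [0, 0.036, -0.2535, -0.04, 0], [0, 0.036, -0.2535, -0.025, 0], [0, 0.036, -0.2535, -0.025, 0]])

```text
clock: 8.65
tool_pos: [0.4666, -0.3501, 0.1484]
orientation: [179.9, -0.3, 179.8]
force: [-0.6, 0.3, -0.4]
opening: 0.0005
```

play_rows(series=[[0, 0, 0, 0, 0], [0, 0, 0, 0, 0]])

```text
clock: 8.85
tool_pos: [0.469, -0.3493, 0.1517]
orientation: [-180.0, 0.0, -180.0]
force: [0.3, -0.4, 0.6]
opening: 0.0007
```

Run:
```python
from h import *
go(.469,-.3495,.073,90)
```

```text
{'clock': 8.85, 'tool_pos': [0.469, -0.3493, 0.1517], 'orientation': [-179.9782, 0.0194, -179.9694], 'force': [0.3293, -0.4166, 0.579], 'opening': 0.0007}
shift [-0.     -0.0002  0.0127] spin 0.0
```

play_rows(series=[[0, 0, 0, 0.006, 0], [0, 0, 0, 0.011, 0], [0, 0, 0, 0.014, 0], [0, 0, 0, 0.017, 0], [0, 0, 0, 0.017, 0], [0, 0, 0, 0.017, 0]])

```text
clock: 9.45
tool_pos: [0.4687, -0.3496, 0.1341]
orientation: [180.0, -0.0, 180.0]
force: [-0.5, 0.9, -0.1]
opening: 0.0002
```

play_rows(series=[[0, 0, 0, 0.002, 0], [0, 0, 0, 0.003, 0], [0, 0, 0, 0.003, 0], [0, 0, 0, 0.003, 0]])

```text
clock: 9.85
tool_pos: [0.4688, -0.3497, 0.1313]
orientation: [-180.0, 0.0, 180.0]
force: [1.0, -0.2, 1.2]
opening: 0.0002
```

play_rows(series=[[0, 0, 0, 0.002, 0], [0, 0, 0, 0.003, 0], [0, 0, 0, 0.003, 0], [0, 0, 0, 0.003, 0]])

```text
clock: 10.25
tool_pos: [0.4689, -0.3497, 0.1283]
orientation: [-180.0, 0.0, 180.0]
force: [-0.1, -0.5, 1.7]
opening: 0.0003
```

play_rows(series=[[0, 0, 0, 0.002, 0], [0, 0, 0, 0.002, 0], [0, 0, 0, 0.002, 0]])

```text
clock: 10.55
tool_pos: [0.4688, -0.3497, 0.1262]
orientation: [-180.0, 0.0, 180.0]
force: [1.0, -1.6, 2.3]
opening: 0.0005
```

Run:
```python
from h import *
from plant import get_obs,snapshot
for i in range(3):
    show(get_obs()); s=snapshot("side")
go(.4635,-.285,.06,95)
```

```text
{'clock': 10.55, 'tool_pos': [0.4688, -0.3497, 0.1262], 'orientation': [-179.9895, 0.0139, 179.9834], 'force': [0.992, -1.5788, 2.339], 'opening': 0.0005}
{'clock': 10.6, 'tool_pos': [0.4688, -0.3497, 0.1263], 'orientation': [-179.9908, 0.0157, 179.9837], 'force': [0.7447, -0.5187, 2.6806], 'opening': 0.0007}
{'clock': 10.65, 'tool_pos': [0.4688, -0.3497, 0.1263], 'orientation': [-179.99, 0.0145, 179.9843], 'force': [1.1001, -0.934, 1.5505], 'opening': 0.0002}
{'clock': 10.7, 'tool_pos': [0.4688, -0.3497, 0.1263], 'orientation': [-179.9895, 0.0163, 179.9834], 'force': [0.7278, -1.6869, 3.3877], 'opening': 0.0002}
shift [0.0053 0.0647 0.0003] spin -5.0
```

Foot 3 takes about 2.4 N at roughly 10 mm, against 6.7 N and 9.3 N for the other two, so it is the soft one. I'll lift and go over its tag.

play_rows(series=[[0, 0, 0, -0.03, 0], [0, 0, 0, -0.04, 0], [0, 0.005, 0.04, -0.04, -5], [0, 0.005, 0.065, -0.04, -5], [0, 0.005, 0.065, -0.02, -5], [0, 0.005, 0.065, -0.005, -5], [0, 0.005, 0.065, -0.005, -5], [0, 0.005, 0.065, -0.005, -5]])

```text
clock: 11.5
tool_pos: [0.4635, -0.2846, 0.1311]
orientation: [180.0, -0.1, -175.0]
force: [-0.2, -0.1, 0.6]
opening: 0.0003
```

Run:
```python
from h import *
from plant import snapshot
go(.4635,-.285,.039,95)
s=snapshot("scene");cv2.imwrite("pics/scene3.png",cv2.resize(s["frame"][180:290,270:400,::-1],None,fx=5,fy=5))
s=snapshot("side");cv2.imwrite("pics/side3.png",cv2.resize(s["frame"][130:220,240:360,::-1],None,fx=5,fy=5))
```

```text
{'clock': 11.5, 'tool_pos': [0.4635, -0.2846, 0.1311], 'orientation': [179.985, -0.0615, -175.0211], 'force': [-0.158, -0.1453, 0.5666], 'opening': 0.0003}
shift [-0.     -0.0004  0.0261] spin -0.0
```

View pics/scene3.png

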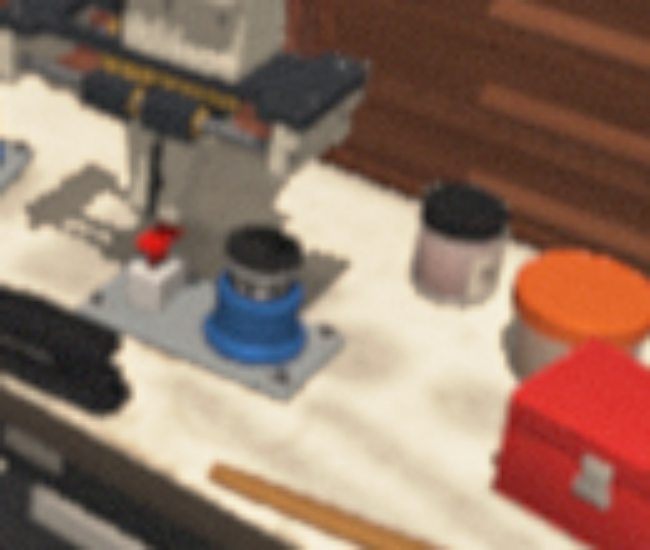

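View pics/side3.png

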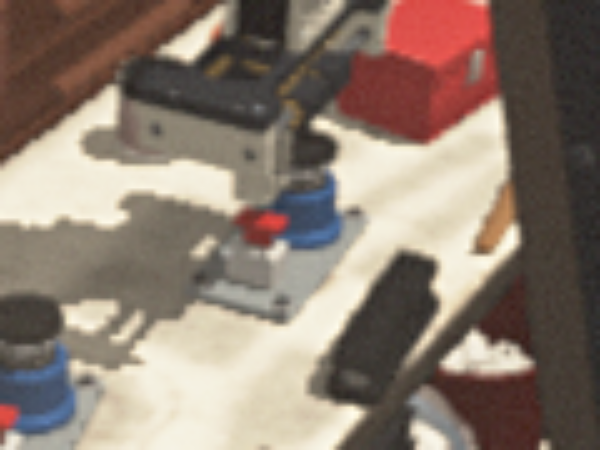

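The fingers sit directly above foot 3's tag, and the pad has come back up. I'll press the tag.

play_rows(series=[[0, 0, 0, 0.008, 0], [0, 0, 0, 0.012, 0], [0, 0, 0, 0.015, 0], [0, 0, 0, 0.018, 0], [0, 0, 0, 0.021, 0], [0, 0, 0, 0.024, 0], [0, 0, 0, 0.025, 0], [0, 0, 0, 0.025, 0]])

```text
clock: 12.4
tool_pos: [0.4638, -0.2846, 0.1059]
orientation: [180.0, 0.0, -175.0]
force: [0.0, 0.5, -0.2]
opening: 0.0001
```

play_rows(series=[[0, 0, 0, 0.001, 0], [0, 0, 0, 0.001, 0]])

```text
clock: 12.6
tool_pos: [0.464, -0.2846, 0.1052]
orientation: [-180.0, 0.0, -175.0]
force: [-0.2, 0.5, 0.1]
opening: 0.0007
```

play_rows(series=[[0, 0, 0, 0.001, 0], [0, 0, 0, 0.001, 0]])

```text
clock: 12.8
tool_pos: [0.464, -0.2846, 0.1049]
orientation: [-180.0, 0.0, -175.0]
force: [-2.3, 1.5, 6.7]
opening: 0.0005
```

play_rows(series=[[0, 0, 0, 0.001, 0], [0, 0, 0, 0.001, 0], [0, 0, 0, 0.001, 0]])

```text
clock: 13.1
tool_pos: [0.464, -0.2846, 0.1048]
orientation: [-180.0, 0.1, -175.0]
force: [-4.2, 3.5, 16.9]
opening: 0.001
```

play_rows(series=[[0, 0, 0, -0.04, 0], [0, 0, 0, -0.08, 0], [0, 0, 0, -0.12, 0], [0, 0, 0, -0.16, 0], [0, 0, 0, -0.18, 0], [0, 0, 0, -0.187, 0], [0, 0, 0, -0.187, 0]])

```text
clock: 13.8
tool_pos: [0.4639, -0.2846, 0.2907]
orientation: [-180.0, 0.1, -175.0]
force: [-0.1, 0.1, 0.0]
opening: 0.0004
```

Run:
```python
from h import *
from plant import snapshot
o,s=wrist("w3");show(o)
a=load("w1")
for n in("scene","side"):
    t=snapshot(n);np.savez(f"{n}4.npz",**t);x,y,w,h=(185,150,160,120) if n=="scene" else (160,130,180,150)
    k=5 if n=="scene" else 4
    cv2.imwrite(f"pics/{n}4.png",cv2.resize(t["frame"][y:y+h,x:x+w,::-1],None,fx=k,fy=k,interpolation=cv2.INTER_CUBIC))
```

```text
{'clock': 13.8, 'tool_pos': [0.4639, -0.2846, 0.2907], 'orientation': [-179.981, 0.0998, -175.026], 'force': [-0.0589, 0.1097, 0.0079], 'opening': 0.0004}
```

View pics/side4.png

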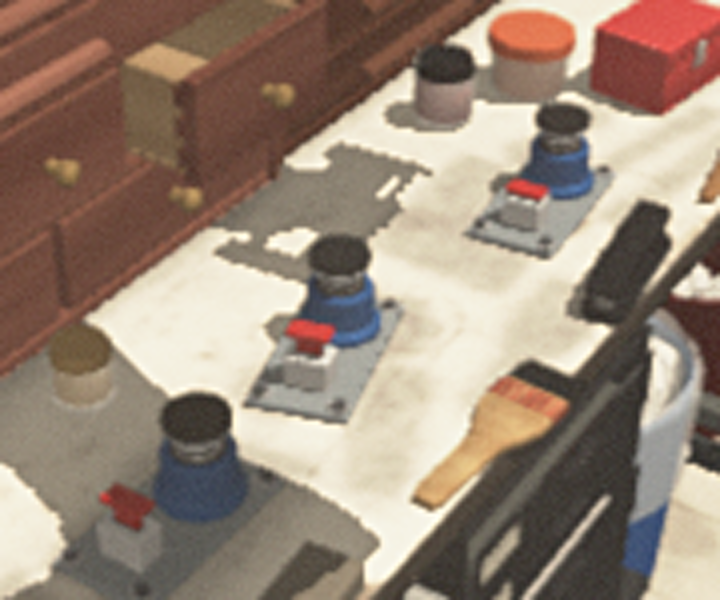

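View pics/scene4.png

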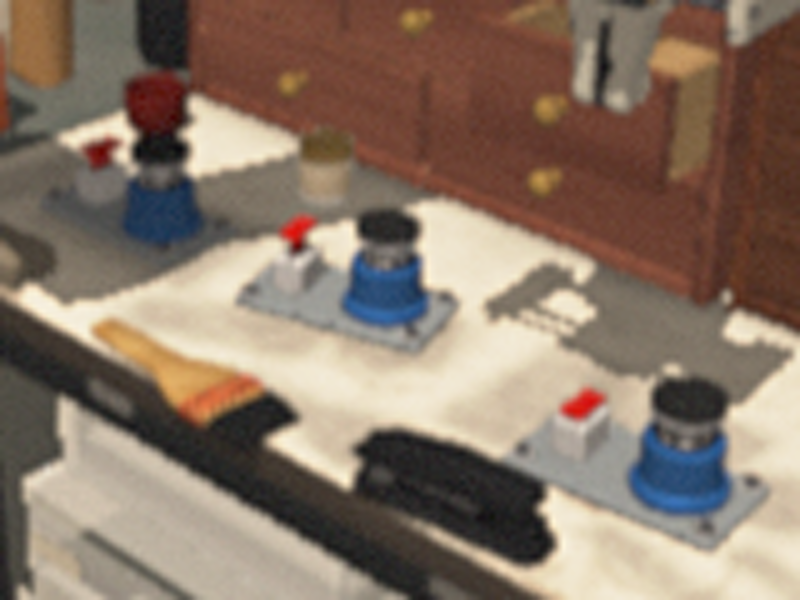

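View pics/w3.png

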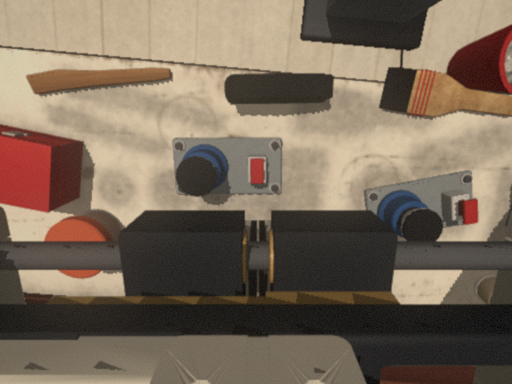

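The right foot's tag is flush on its block in both fixed views. The other two tags are up, the pads have come back, nothing has moved and the fingers are clear. I'll hand the job in.

Run:
```python
from h import *
from plant import close_job
s=load("scene4")
for n,z in(("scene4",.039),("side4",.039)):
    s=load(n);m=masks(s["frame"])[0];k,l,st,ce=cv2.connectedComponentsWithStats(m)
    for i in range(1,k):
        P=plane(s,*ce[i],z)
        if abs(P[0]-.464)<.03 and abs(P[1]+.285)<.03: print(n,ce[i],P.round(3))
print(close_job())
```

```text
scene4 [301.28 230.4 ] [ 0.46  -0.287  0.039]
side4 [291.07142857 176.71428571] [ 0.462 -0.283  0.039]
the job is handed in; nothing more can be done
None
```

I pressed the three pads in turn from the robot's left to its right with shut fingertips, then pushed down the red tag on the right-hand foot, which was the softest. The job is handed in at about 14 s of the 48 s allowed; it reported no verdict.

| Foot | Fingertip height when pressed | Force there |
|---|---|---|
| Left | 60.7 mm | about 9.3 N |
| Middle | 60.3 mm | about 6.7 N |
| Right | 60.2 mm | about 2.4 N |

- **Press depth:** the fingertips went about 10 mm below the stated free pad height of 70 mm, out of 14 mm of travel. I read the depth from the arm and did not measure the pads' travel directly.
- **Tag:** the fingertips stopped at 38.8 mm, the stated fully-down height. The force rose to about 17 N, well above the 3 N the tag needs.
- **Last views:**
  - The right foot's tag lies flush at its expected place, and the other two tags are up.
  - The pads have come back, and the feet and the other things look unmoved.
  - The fingers are clear, about 185 mm above the feet.
- **What disagreed:**
  - The heights I measured from camera pairs came out up to 7 mm low for both pads and tags. I used the heights given in the text for those.
  - The contact forces fit the text's heights.
  - The force readings varied by about 1 N, much less than the differences between the feet.
  - The middle pad press also showed a sideways force of about 3 N. I saw no shift of that foot afterwards, but I checked that only by eye.

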